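# Scrape the chips off the hardness tester's specimen table

## Robot

A 6-joint arm with a two-finger parallel gripper is mounted at the origin on the work surface. World frame = base frame: x ahead of the robot, y to its left, z up, the work surface at z = 0. Lengths are in mm, angles in rad, forces in N, time in s.
With the tool pointing down it reaches from about 350 to 725 mm from the base axis. Payload 6 kg.
Tool frame: the origin (TCP) lies at the very end of the fingers, on their centre line; the grasp point (between the pads) lies 19 mm behind it; z points along the fingers, y is the line along which they close (so a half turn about z gives the same grasp; the last joint's range is limited). The gripper opens to 85 mm and grips with 20 to 120 N. Pads are 22 mm wide; open, the fingers measure 114 mm over their backs; the gripper's body (76 mm by 85 mm) begins 54 mm behind the grasp point. The pads swing forward as they close: fully open they stand 13 mm farther back than shut.
Start: joints at [1.642, 0.04, 0.085, 0, -1.615, -0.334], TCP at [155.846, 579.384, 231.261] pointing down, gripper open.
Joint ranges: [-2.56, 2.56], [-1.29, 2.01], [-1.08, 1.49], [-3.29, 1.98], [-2.81, -0.18], [-2.99, 2.99]. Speed limits (rad/s): [2.57, 2.57, 3.01, 3.14, 3.14, 3.14].

## Interface

Orientations are given as a rotation vector (axis times angle).
In Python, from workcell import bot, get_image gives the robot as it stands. The module is installed in compiled form; this text tells all that it offers.
- The arm moves only by the shell command python3 -m handwheel 'ROWS' [OPENING] [FORCE]. ROWS is JSON, a list of rows, each an object of numbers: "tx", "ty", "tz": the shift along the tool's x, y, z in m; "rx", "ry", "rz": the turn, a rotation vector about the tool's x, y, z in rad. In form: [{"tx": .., "ty": .., "tz": .., "rx": .., "ry": .., "rz": ..}, ...]. A call has 1 to 8 rows; each row is the pose to reach, as a shift and turn from the pose commanded when the call began, along the tool's axes at that moment; what a row does not reach only later rows make up. A row lasts 1/12 s, in which the tool goes at most 41.7 mm and 7.16 degrees, less where a joint would pass 70% of its speed; a pose out of reach is approached as far as the arm can. A call with a gripper value outside its range is refused whole. OPENING is the closure, from 0 (fully open) to 1 (shut), set as the call begins (- or left out, the last holds). The fingers move at their own pace and stop on an object; FORCE is the grip in N (left out, the last holds). Time passes only in rows, so rows that repeat a pose let the fingers close. It gives the time, the measured TCP pose, the force, the opening and the grip force at its end, in the units of the state.
- bot.get_state(): the state, without advancing time (a new reading comes with each control period).
- get_image(name): name is "scene" or "top" or "wrist"; returns a dict with "image" (384x512x3 uint8, red, green, blue), "camera_matrix" (3x3 intrinsics, pixels), "R" (3x3) and "t" (3): a world point X has camera coordinates R X + t. Camera axes: x right, y down, z forward; pixel columns grow to the right and rows downward; lengths in mm; the calibration is good to about 2 mm. A picture is of the moment at which its call begins. There is no depth.
- bot.job_done(): hands the job in; it is judged then, once.
The state is a dict: "time": time; "joint_positions": joint angles; "qd": joint speeds; "effort": joint torques, N m; "tcp_pos": TCP position; "tool_rot": TCP orientation; "force": force on the tool from outside, world axes, zero at the start; "torque": the same for the moment, N m; "width": finger opening in mm; "finger_force": force on a finger pad.
Only numpy, scipy, OpenCV 4.12 (cv2) and the standard library are available. Lean on these libraries where they do the work, as an engineer would, in place of code of your own. Each camera call takes 0.05 s, during which the arm holds its last target. There are 200 camera calls.

## Task

Clear the metal chips off the steel specimen table: draw the scraper (the widest plate) straight out of its leaning slot in the rack by its upper edge, bring its blade, whose length is not known beforehand, gently down until it bears lightly on the table, and wipe all three chips into the trough along the table's side. Then put the scraper back, same end up and fully down, in the slot it came from. Do not touch the chips with the fingers, and leave the two test plates, the round test block and the indenter where they are.

Things in the scene. Friction and masses are not known exactly. Their poses are not given: they have to be found in the camera images.
- rack: fixed grey plastic rack 215 x 122 mm, cheeks 70 mm high. Three slots one behind another, feet at x = -70, 0, +70 mm, y 0, z 20 mm. Each 11 mm wide, 110 long (y), 75 deep along the slot, flared mouth ending 86 mm from the foot; ledges at both ends, 30 mm up, carry the scraper. Slots lean: upward is (-sin 0.35, 0, cos 0.35) in this frame. Origin: on the bench under the middle slot's foot
- scraper: aluminium holder plate 8 mm thick (x), 104 wide (y), 90 long (z), dark hang hole, rigidly clamped steel blade 5 x 84 mm below it. Upper edge z = 120, holder's lower edge z = 30 mm, origin at the slot's foot; z leans like the slot. Blade sticks out 10 to 28 mm below the holder, a length set anew each time, hidden in the slot. Lies on the slot wall at its -x face, 3 mm play at +x
- plate_a: steel test plate, 8 x 60 x 100 mm, with small dents, in another slot: leave alone. Origin: middle of its lower edge, z runs up the plate
- plate_b: second steel test plate, 8 x 60 x 100 mm, in the remaining slot: leave alone. Origin as for plate_a
- spec_table: fixed specimen table on a screw: square steel top 130 x 130 mm, 14 mm thick, its flat upper face 60 mm above this origin; grey painted trough along its +y edge. Origin: under the centre of the table, z up (set higher or lower on its screw from time to time)
- table_top (a point): centre of the table's upper face; axes as spec_table. The face reaches 65 mm to each side; its +y edge borders the trough, its other three edges are open
- trough (a point): middle of the trough's floor, 107 mm along +y from the table's centre and 32 mm below its upper face; axes as spec_table. Inside the trough measures 132 mm (x) by 74 mm (y); its walls are 4 mm thick and their rims are 10 mm below the table's upper face, so that a wiping scraper may pass over them
- chip0: steel chip, L-shaped, about 16 x 14 mm and 6 mm high, 12 g, lies on the table. Origin: middle of its underside
- chip1: steel chip, L-shaped, about 18 x 13 mm and 6 mm high, lies on the table. Origin: middle of its underside
- chip2: steel chip, L-shaped, about 14 x 16 mm and 6 mm high, lies on the table. Origin: middle of its underside. At the start all chips lie between y = -25 and y = +40 mm and within 36 mm of x = 0 in the table's frame
- test_block: round steel test block, 64 mm across, 14 mm high, on the bench: leave alone. Origin: middle of its underside
- indenter: dark steel indenter, stepped round part 26 mm across, 42 mm high, on the bench: leave alone. Origin: middle of its underside

How it is judged:
By the outcome, as a careful person would: the job done as asked, in the order asked, and still so for the second after the job is handed in, with the robot touching nothing.
It also fails if it takes over 58 s, if anything falls off the work surface, if the arm or the gripper's body presses on something with over 40 N, if the wrist force passes 120 N, or if a joint passes its speed limit or range.

## Working session

There is one attempt and no reset: what is moved stays moved. The work goes in short steps, Python scripts to look and compute and a shell command to move; the robot and the scene stay as the last step left them, time stands still between calls to the robot, and variables do not carry over. Pictures are saved under pics/ and viewed, at most 11 in all, crops included, and the job is handed in when it is done.

```bash
mkdir -p pics; ls; cat > h.py <<'E'
import numpy as np,cv2
from workcell import bot,get_image
from scipy.spatial.transform import Rotation as R
def snap(n,f):
    d=get_image(n); np.savez('pics/'+f,**d); cv2.imwrite(f'pics/{f}.png',d['image'][:,:,::-1]); return d
def load(f): return dict(np.load(f'pics/{f}.npz'))
def ray(d,u,v):
    c=-d['R'].T@d['t']; r=d['R'].T@np.linalg.inv(d['camera_matrix'])@[u,v,1]; return c,r
def atz(d,u,v,z):
    c,r=ray(d,u,v); return c+r*(z-c[2])/r[2]
def proj(d,X):
    X=np.atleast_2d(X); q=(X@d['R'].T+d['t'])@d['camera_matrix'].T; return q[:,:2]/q[:,2:]
E
python3 - <<'E'
from h import *
a=snap('scene','s0');b=snap('top','t0')
for d in(a,b):print((-d['R'].T@d['t']).round(),d['camera_matrix'][0,0])
big=np.hstack([a['image'],b['image']]);cv2.imwrite('pics/both.png',cv2.resize(a['image'],(800,600),interpolation=2)[:,:,::-1])
cv2.imwrite('pics/top8.png',cv2.resize(b['image'],(800,600),interpolation=2)[:,:,::-1])
print(bot.get_state())
E
```

```text
pics
[1223. -636.  623.] 405.10903805677196
[412. -82. 899.] 373.60990464147
{'time': 0.1, 'joint_positions': array([ 1.64171082e+00,  4.07853652e-02,  8.39297583e-02, -4.02338314e-04,
       -1.61551350e+00, -3.33736515e-01]), 'qd': array([-0.00040427, -0.00014259,  0.00454055,  0.00307597,  0.00205484,
       -0.00138817]), 'effort': array([-5.87555260e-03, -3.69338965e+01,  3.48284340e+01,  6.95181370e+00,
       -4.52700915e-03,  4.71033005e-06]), 'tcp_pos': array([155.71700684, 579.13933265, 230.37134962]), 'tool_rot': array([ 3.11290196e+00, -4.11412705e-01, -1.21994078e-04]), 'force': array([-0.42594934,  0.49816602,  0.02288397]), 'torque': array([ 0.00999916, -0.02146897,  0.00679038]), 'finger_force': 0.0, 'width': 85.43718406064745}
```

View pics/both.png

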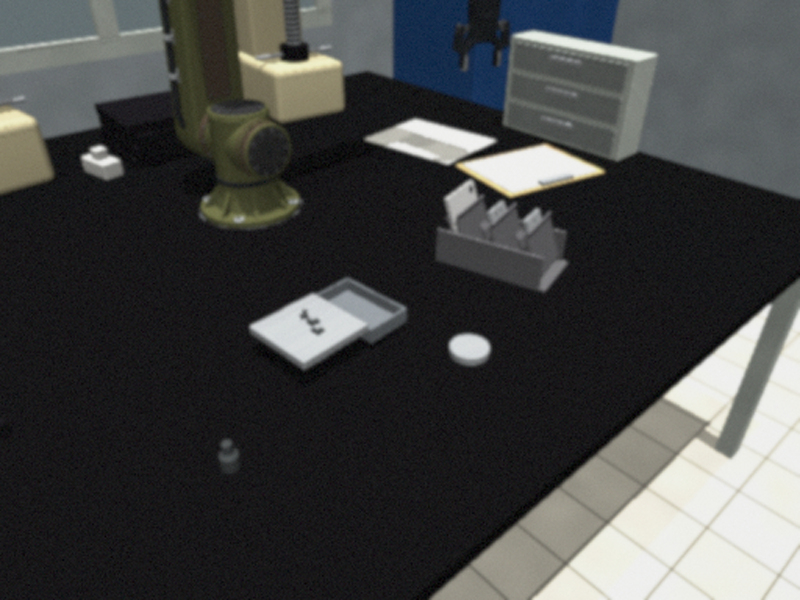

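View pics/top8.png

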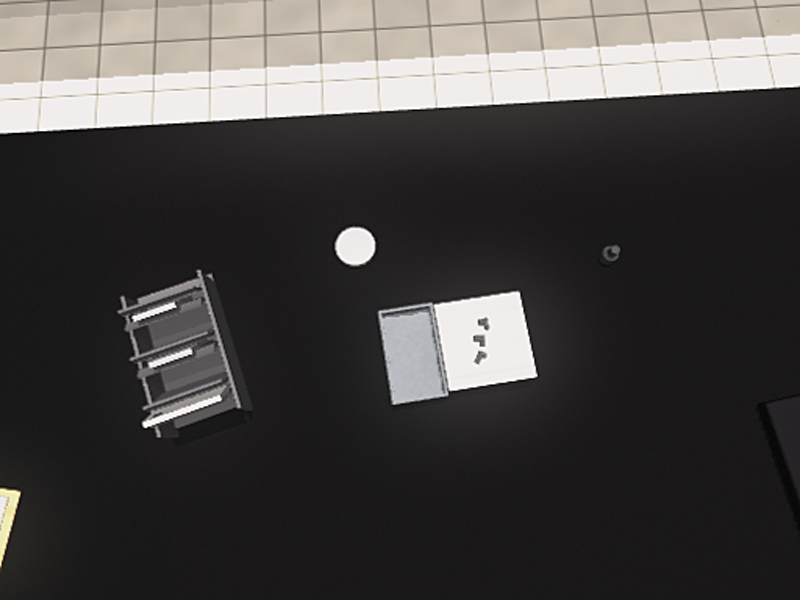

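Scene: rack with the scraper in the slot nearest the base (scene ~465,205; top ~182,410), table white with dark chips at top ~(480,340), trough on its left (+y world) side. I zoom in next.

```bash
python3 - <<'E'
from h import *
a=load('s0')['image'];b=load('t0')['image']
A=cv2.resize(a[110:190,275:370],None,fx=4.2,fy=4.2,interpolation=2)   # rack scene
B=cv2.resize(b[165:285,70:165],None,fx=4.2,fy=4.2,interpolation=2)
im=np.zeros((600,800,3),np.uint8);im[:A.shape[0],:A.shape[1]]=A;im[:B.shape[0],400:400+B.shape[1]]=B
C=cv2.resize(a[170:240,155:265],None,fx=3.6,fy=3.6,interpolation=2);im[340:340+C.shape[0],:C.shape[1]]=C
cv2.imwrite('pics/crop1.png',im[:,:,::-1])
d=load('t0')
E
```

```text
(no output)
```

View pics/crop1.png

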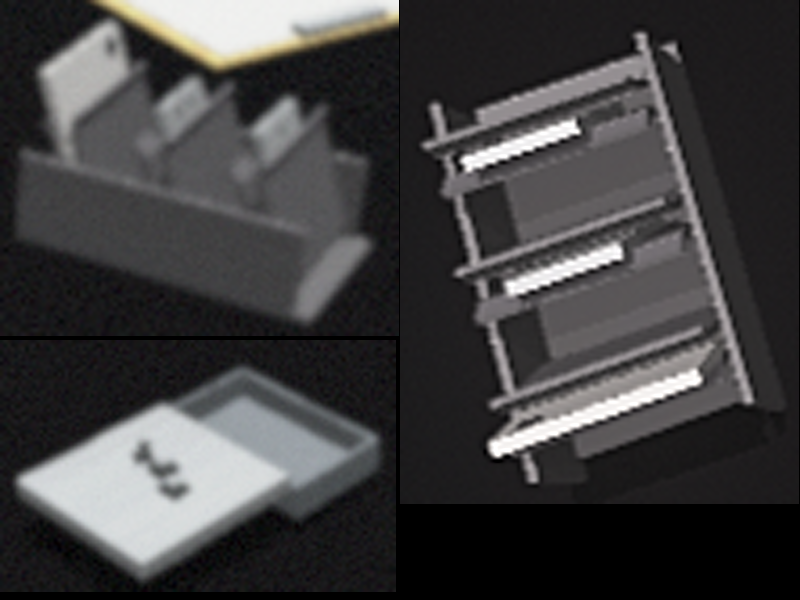

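The crop shows slots leaning toward the base (−x), the scraper in the −70 slot, its top face running from about (493,447) to (702,377) in the crop. The trough lies on the +y side.

```bash
cat >> h.py <<'E'
S,C=np.sin(.35),np.cos(.35)
def rk(p,P):
    x,y,w=p; c,s=np.cos(w),np.sin(w); P=np.atleast_2d(P); return np.c_[x+c*P[:,0]-s*P[:,1],y+s*P[:,0]+c*P[:,1],P[:,2]]
def slot(f,n,y,l): # foot, normal offset, y, length
    return [f+n*C-l*S,y,20+n*S+l*C]
E
python3 - <<'E'
from h import *
from scipy.optimize import least_squares
t=load('t0');s=load('s0')
ct=lambda x,y:(70+(x-400+.5)/4.2-.5,165+(y+.5)/4.2-.5)
cs=lambda x,y:(275+(x+.5)/4.2-.5,110+(y+.5)/4.2-.5)
c2=lambda x,y:(155+(x+.5)/3.6-.5,170+(y-340+.5)/3.6-.5)
# rack
T=[ct(493,447),ct(702,377)];X=[slot(-70,-1.5,52,120),slot(-70,-1.5,-52,120)]
Sx=[cs(40,70),cs(126,28)];XS=[slot(-70,2.5,-52,120),slot(-70,2.5,52,120)]
lines=[(ct(507,288),ct(622,250),0),(ct(463,163),ct(579,127),70)]
def f(p,full=0):
    r=[(proj(t,rk(p,X))-T).ravel(),.5*(proj(s,rk(p,XS))-Sx).ravel()]
    for a,b,ft in lines:
        e=proj(t,rk(p,[slot(ft,-1.5,30,100),slot(ft,-1.5,-30,100)]));d=e[1]-e[0];n=np.array([-d[1],d[0]])/np.hypot(*d)
        r.append([(np.array(q)-e[0])@n for q in(a,b)])
    return np.hstack(r)
o=least_squares(f,[350,300,.3]);print('rack',o.x,o.fun.round(2))
np.save('rack.npy',o.x)
# table
im=t['image'];g=im.min(2);m=(g>200).astype(np.uint8);n,l,st,ce=cv2.connectedComponentsWithStats(m)
ids=[i for i in range(1,n) if l[max(0,0):,:].any() and 270<ce[i][0]<350 and 180<ce[i][1]<255 and st[i][4]>800];print(ids,[ce[i] for i in ids])
mm=(l==ids[0]).astype(np.uint8);h=cv2.convexHull(cv2.findContours(mm,0,1)[0][0]);q=cv2.approxPolyDP(h,5,True)[:,0];print(q*1.5625)
man=np.array([(434,303),(519,291),(537,377),(448,391)])/1.5625
TT=[min(q,key=lambda a:np.hypot(*(a-k))) for k in man]
TX=np.array([(65,65),(65,-65),(-65,-65),(-65,65)])
SS=[c2(288,487),c2(143,570),c2(15,483),c2(165,405)]
def g(p):
    P=rk(p[:3],np.c_[TX,np.full(4,p[3])]);return np.r_[(proj(t,P)-TT).ravel(),(proj(s,P)-SS).ravel()]
o=least_squares(g,[450,-100,.1,60]);print('table',o.x,o.fun.round(2));np.save('table.npy',o.x)
# chips
hsv=im.max(2)<150
m=np.zeros(hsv.shape,np.uint8);cv2.fillConvexPoly(m,np.array(q),1);m=cv2.erode(m,np.ones((5,5)));k=(hsv&(m>0)).astype(np.uint8)
n,l,st,ce=cv2.connectedComponentsWithStats(k)
x,y,w,z=o.x
for i in range(1,n):
    if st[i][4]>5:
        for u,v in[(st[i][0],st[i][1]),(st[i][0]+st[i][2],st[i][1]+st[i][3]),ce[i]]:
            P=atz(t,u,v,z+3)[:2]-[x,y];print(i,(P@np.array([[np.cos(w),-np.sin(w)],[np.sin(w),np.cos(w)]])).round(),end=' ')
        print()
E
```

```text
rack [5.64451454e+02 2.29188103e+02 2.56617976e-01] [-0.18 -0.11  0.17  0.2   0.52  0.15 -1.2  -0.68  0.05 -0.22  0.22  0.32]
[3] [array([310.13255034, 217.99697987])]
[[517.1875 292.1875]
 [535.9375 375.    ]
 [450.     389.0625]
 [434.375  304.6875]]
table [ 5.36777300e+02 -2.10160276e+02  9.52158653e-02  4.49033069e+01] [-0.76 -0.67  0.84 -1.14  0.31  0.79 -1.08  0.79  0.36 -1.57 -0.68  0.16
  0.16  0.83 -0.47  1.19]
1 [31.  3.] 1 [ 13. -10.] 1 [24. -3.] 
2 [ 7. 15.] 2 [-11.   2.] 2 [1. 8.] 
3 [-16.  17.] 3 [-36.   5.] 3 [-24.  12.]
```

```bash
cat >> h.py <<'E'
rack=np.load('rack.npy') if __import__('os').path.exists('rack.npy') else None
def pose(): s=bot.get_state(); return s,s['tcp_pos'],R.from_rotvec(s['tool_rot'])
def rackrot(): # tool x=-rack y, z=down slot, y=x-cross
    M=np.c_[[0,-1,0],[-C,0,-S],[S,0,-C]]; return R.from_euler('z',rack[2])*R.from_matrix(M)
def delta(P,Q,p,r): return (r.inv().apply(np.ravel(P)-p)).round(1),(r.inv()*Q).as_rotvec().round(3)
def st(): s,p,r=pose(); print('t',round(s['time'],2),'p',p.round(1),'F',s['force'].round(1),'w',round(s['width'],1),'ff',round(s['finger_force'],1),'j',s['joint_positions'].round(2))
E
python3 - <<'E'
from h import *
s,p,r=pose();Q=rackrot()
for l in(165,90):
    P=rk(rack,slot(-70,-1.5,0,l));print(l,P,delta(P,Q,p,r))
E
```

```text
165 [[440.65533828 196.70357903 174.48215091]] (array([374.5, 295.2,  56.4]), array([0.318, 0.183, 1.04 ]))
90 [[465.53053146 203.23091483 104.02919745]] (array([396.8, 282.3, 126.9]), array([0.318, 0.183, 1.04 ]))
```

```bash
python3 -m handwheel '[{"tx":0.03,"ty":0.024,"tz":0.004,"rx":0.026,"ry":0.015,"rz":0.085},{"tx":0.06,"ty":0.047,"tz":0.008,"rx":0.052,"ry":0.03,"rz":0.17},{"tx":0.09,"ty":0.071,"tz":0.012,"rx":0.077,"ry":0.045,"rz":0.255},{"tx":0.12,"ty":0.094,"tz":0.016,"rx":0.103,"ry":0.06,"rz":0.34},{"tx":0.15,"ty":0.118,"tz":0.02,"rx":0.13,"ry":0.075,"rz":0.425},{"tx":0.18,"ty":0.142,"tz":0.024,"rx":0.155,"ry":0.09,"rz":0.51},{"tx":0.21,"ty":0.165,"tz":0.028,"rx":0.18,"ry":0.105,"rz":0.595},{"tx":0.24,"ty":0.189,"tz":0.032,"rx":0.206,"ry":0.12,"rz":0.68}]' 0.4 60
python3 - <<'E'
from h import *
st();s,p,r=pose();Q=rackrot()
print(delta(rk(rack,slot(-70,-1.5,0,185)),Q,p,r))
E
```

```text
time: 0.77
tcp_pos: [339.1, 332.9, 198.8]
tool_rot: [-2.622, 1.348, -0.213]
force: [0.0, 0.5, -0.4]
width: 51.0
finger_force: 0.0
t 0.77 p [339.1 332.9 198.8] F [ 0.   0.5 -0.4] w 51.0 ff 0.0 j [ 1.35 -0.53 -0.53  0.19 -1.43 -0.74]
(array([167. ,   5.1,  11.8]), array([0.11 , 0.063, 0.357]))
```

```bash
python3 -m handwheel '[{"tx":0.03,"ty":0.001,"tz":0.002,"rx":0.02,"ry":0.011,"rz":0.065},{"tx":0.06,"ty":0.002,"tz":0.004,"rx":0.04,"ry":0.022,"rz":0.13},{"tx":0.09,"ty":0.003,"tz":0.006,"rx":0.06,"ry":0.034,"rz":0.19},{"tx":0.12,"ty":0.004,"tz":0.008,"rx":0.08,"ry":0.045,"rz":0.26},{"tx":0.15,"ty":0.005,"tz":0.01,"rx":0.1,"ry":0.056,"rz":0.32},{"tx":0.16,"ty":0.005,"tz":0.011,"rx":0.11,"ry":0.063,"rz":0.357},{"tx":0.16,"ty":0.005,"tz":0.011,"rx":0.11,"ry":0.063,"rz":0.357},{"tx":0.16,"ty":0.005,"tz":0.011,"rx":0.11,"ry":0.063,"rz":0.357}]'
python3 - <<'E'
from h import *
st();s,p,r=pose();Q=rackrot()
for l in(185,90): print(delta(rk(rack,slot(-70,-1.5,0,l)),Q,p,r))
d=snap('wrist','w1')
P=proj(d,np.vstack([rk(rack,slot(-70,n,y,l)) for n,y,l in[(-5.5,52,120),(2.5,52,120),(2.5,-52,120),(-5.5,-52,120)]]));print(P.round())
im=cv2.resize(d['image'],(800,600))
for u,v in P: cv2.circle(im,(int(u*1.5625),int(v*1.5625)),4,(255,0,0),1)
cv2.imwrite('pics/w1b.png',im[:,:,::-1])
E
```

```text
time: 1.43
tcp_pos: [429.7, 202.4, 194.1]
tool_rot: [-2.259, 1.737, -0.307]
force: [0.0, 0.1, 0.3]
width: 51.6
finger_force: 0.0
t 1.43 p [429.7 202.4 194.1] F [0.  0.1 0.3] w 51.6 ff 0.0 j [ 1.06 -0.66 -0.66  0.26 -1.33 -0.83]
(array([ 8.3, -1.9,  1.5]), array([0.001, 0.   , 0.003]))
(array([ 8.3, -2. , 96.5]), array([0.001, 0.   , 0.003]))
[[264. 249.]
 [254. 249.]
 [254. 122.]
 [265. 122.]]
```

View pics/w1b.png

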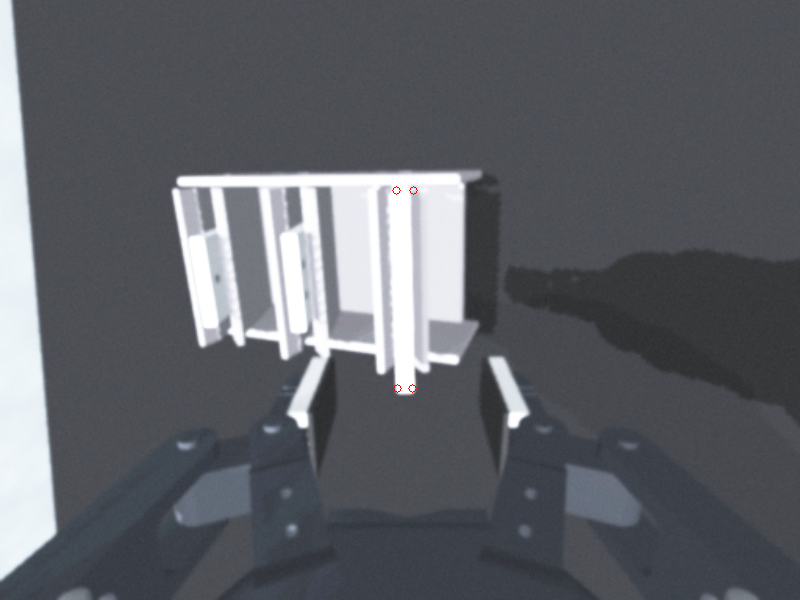

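The projected scraper corners (red) coincide with the seen upper edge (strip at column ~405, rows 190–392), so the rack fit is good to within about 1 mm. I go down onto it.

```bash
python3 -m handwheel '[{"tx":0.0083,"ty":-0.0019,"tz":0.015},{"tx":0.0083,"ty":-0.0019,"tz":0.035},{"tx":0.0083,"ty":-0.0019,"tz":0.055},{"tx":0.0083,"ty":-0.0019,"tz":0.07},{"tx":0.0083,"ty":-0.0019,"tz":0.085},{"tx":0.0083,"ty":-0.0019,"tz":0.0945},{"tx":0.0083,"ty":-0.0019,"tz":0.0945},{"tx":0.0083,"ty":-0.0019,"tz":0.0945,"rz":0.003}]'
python3 - <<'E'
from h import *
st();s,p,r=pose();Q=rackrot()
print(delta(rk(rack,slot(-70,-1.5,0,92)),Q,p,r))
E
python3 -m handwheel '[{},{},{},{},{},{}]' 1 30
```

```text
t 1.48 p [429.5 203.  194.2] F [ 0.6  0.9 -0.6] w 51.5 ff 0.0 j [ 1.06 -0.66 -0.66  0.26 -1.33 -0.83]
(array([ 8.9, -2. , 94.6]), array([0.001, 0.   , 0.004]))validation failed for argument at $[0]...
validation failed for argument at $[0]...
```

The first call was refused, apparently because every row needs all six keys; nothing moved.

```bash
python3 -m handwheel '[{"tx":0.0085,"ty":-0.0019,"tz":0.015,"rx":0,"ry":0,"rz":0.003},{"tx":0.0085,"ty":-0.0019,"tz":0.035,"rx":0,"ry":0,"rz":0.003},{"tx":0.0085,"ty":-0.0019,"tz":0.055,"rx":0,"ry":0,"rz":0.003},{"tx":0.0085,"ty":-0.0019,"tz":0.07,"rx":0,"ry":0,"rz":0.003},{"tx":0.0085,"ty":-0.0019,"tz":0.085,"rx":0,"ry":0,"rz":0.003},{"tx":0.0085,"ty":-0.0019,"tz":0.0945,"rx":0,"ry":0,"rz":0.003},{"tx":0.0085,"ty":-0.0019,"tz":0.0945,"rx":0,"ry":0,"rz":0.003},{"tx":0.0085,"ty":-0.0019,"tz":0.0945,"rx":0,"ry":0,"rz":0.003}]' && python3 - <<'E'
from h import *
st();s,p,r=pose();Q=rackrot()
print(delta(rk(rack,slot(-70,-1.5,0,92)),Q,p,r))
E
```

```text
time: 2.15
tcp_pos: [464.7, 203.6, 106.2]
tool_rot: [-2.258, 1.739, -0.307]
force: [-0.3, -0.7, 0.2]
width: 50.8
finger_force: 0.0
t 2.15 p [464.7 203.6 106.2] F [-0.3 -0.7  0.2] w 50.8 ff 0.0 j [ 0.97 -0.55 -0.75  0.25 -1.11 -0.79]
(array([0.5, 0. , 0.3]), array([ 0.002, -0.   ,  0.002]))
```

```bash
python3 -m handwheel '[{"tx":0,"ty":0,"tz":0,"rx":0,"ry":0,"rz":0},{"tx":0,"ty":0,"tz":0,"rx":0,"ry":0,"rz":0},{"tx":0,"ty":0,"tz":0,"rx":0,"ry":0,"rz":0},{"tx":0,"ty":0,"tz":0,"rx":0,"ry":0,"rz":0},{"tx":0,"ty":0,"tz":0,"rx":0,"ry":0,"rz":0},{"tx":0,"ty":0,"tz":0,"rx":0,"ry":0,"rz":0}]' 1 30; python3 - <<'E'
from h import *
st();s,p,r=pose();print('tool F',r.inv().apply(s['force']).round(1), s['torque'].round(2))
E
```

```text
time: 2.65
tcp_pos: [465.6, 203.5, 107.4]
tool_rot: [-2.255, 1.737, -0.308]
force: [4.8, 0.8, 0.9]
width: 7.4
finger_force: 29.2
t 2.65 p [465.6 203.5 107.4] F [4.8 0.8 0.9] w 7.4 ff 29.2 j [ 0.97 -0.55 -0.75  0.25 -1.11 -0.79]
tool F [ 0.4 -4.8  0.8] [-0.08 -0.8   0.21]
```

```bash
python3 -m handwheel '[{"tx":0,"ty":-0.0006,"tz":0,"rx":0,"ry":0,"rz":0},{"tx":0,"ty":-0.0006,"tz":0,"rx":0,"ry":0,"rz":0},{"tx":0,"ty":-0.0006,"tz":0,"rx":0,"ry":0,"rz":0},{"tx":0,"ty":-0.0006,"tz":-0.003,"rx":0,"ry":0,"rz":0},{"tx":0,"ty":-0.0006,"tz":-0.008,"rx":0,"ry":0,"rz":0},{"tx":0,"ty":-0.0006,"tz":-0.014,"rx":0,"ry":0,"rz":0},{"tx":0,"ty":-0.0006,"tz":-0.02,"rx":0,"ry":0,"rz":0},{"tx":0,"ty":-0.0006,"tz":-0.02,"rx":0,"ry":0,"rz":0}]' 1 100; python3 - <<'E'
from h import *
st();s,p,r=pose();print('tool F',r.inv().apply(s['force']).round(1), s['torque'].round(2),rackrot().inv().apply(p-rk(rack,slot(-70,-1.5,0,92))[0]).round(1))
E
```

```text
time: 3.32
tcp_pos: [459.1, 202.0, 125.7]
tool_rot: [-2.255, 1.738, -0.307]
force: [3.9, 2.7, 1.0]
width: 5.9
finger_force: 98.7
t 3.32 p [459.1 202.  125.7] F [3.9 2.7 1. ] w 5.9 ff 98.7 j [ 0.98 -0.58 -0.73  0.25 -1.16 -0.79]
tool F [-1.6 -4.5  0.6] [ 0.57 -1.    0.44] [ -0.4  -1.3 -20.6]
```

```bash
python3 -m handwheel '[{"tx":0,"ty":-0.0004,"tz":-0.01,"rx":0,"ry":0,"rz":0},{"tx":0,"ty":-0.0004,"tz":-0.022,"rx":0,"ry":0,"rz":0},{"tx":0,"ty":-0.0004,"tz":-0.034,"rx":0,"ry":0,"rz":0},{"tx":0,"ty":-0.0004,"tz":-0.046,"rx":0,"ry":0,"rz":0},{"tx":0,"ty":-0.0004,"tz":-0.058,"rx":0,"ry":0,"rz":0},{"tx":0,"ty":-0.0004,"tz":-0.07,"rx":0,"ry":0,"rz":0},{"tx":0,"ty":-0.0004,"tz":-0.08,"rx":0,"ry":0,"rz":0},{"tx":0,"ty":-0.0004,"tz":-0.09,"rx":0,"ry":0,"rz":0}]' 1 100; python3 -m handwheel '[{"tx":0,"ty":0,"tz":-0.008,"rx":0,"ry":0,"rz":0},{"tx":0,"ty":0,"tz":-0.016,"rx":0,"ry":0,"rz":0},{"tx":0,"ty":0,"tz":-0.016,"rx":0,"ry":0,"rz":0}]'; python3 - <<'E'
from h import *
st();s,p,r=pose();print('tool F',r.inv().apply(s['force']).round(1), s['torque'].round(2),rackrot().inv().apply(p-rk(rack,slot(-70,-1.5,0,92))[0]).round(1))
d=snap('scene','s1');t=snap('top','t1')
u,v=proj(d,p)[0].astype(int);a=d['image'][max(0,v-60):v+90,u-70:u+70]
u,v=proj(t,p)[0].astype(int);b=t['image'][max(0,v-60):v+90,max(0,u-70):u+70]
print(a.shape,b.shape,u,v)
cv2.imwrite('pics/c2.png',np.hstack([cv2.resize(x,(400,int(400*x.shape[0]/x.shape[1])),interpolation=2)[:420] for x in(a,b)])[:,:,::-1])
E
```

```text
time: 3.98
tcp_pos: [428.5, 193.3, 208.8]
tool_rot: [-2.259, 1.742, -0.305]
force: [0.3, 0.3, -2.5]
width: 6.1
finger_force: 98.8
time: 4.23
tcp_pos: [424.1, 192.6, 226.6]
tool_rot: [-2.255, 1.739, -0.307]
force: [0.9, 0.8, -2.5]
width: 6.3
finger_force: 98.9
t 4.23 p [424.1 192.6 226.6] F [ 0.9  0.8 -2.5] w 6.3 ff 98.9 j [ 1.06 -0.69 -0.61  0.25 -1.4  -0.81]
tool F [-0.5 -0.1  2.7] [-0.35  1.19  0.04] [  -0.2   -1.9 -127.8]
(150, 140, 3) (150, 140, 3) 101 278
```

View pics/c2.png

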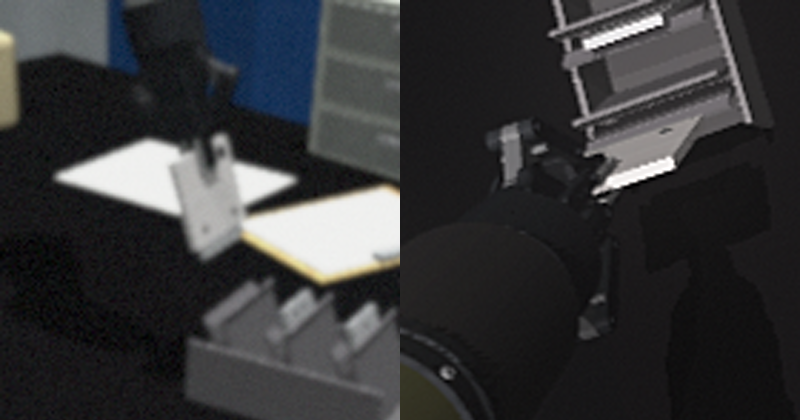

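The scraper is out and upright in the grip, clear of the rack; blade visible just below the holder (short, around 10–15 mm). The test plates are undisturbed.

```bash
cat >> h.py <<'E'
table=np.load('table.npy') if __import__('os').path.exists('table.npy') else None
def tabrot(): return R.from_euler('z',table[2])*R.from_matrix(np.c_[[-1,0,0],[0,1,0],[0,0,-1]])
def tab(p): return rk([0,0,-table[2]],np.ravel(p)-[table[0],table[1],0])[0].round(1)
E
python3 - <<'E'
from h import *
s,p,r=pose();Q=tabrot();P=rk(table[:3],[-2,-40,185])
d=delta(P,Q,p,r);print(P,d,np.linalg.norm(d[0]),np.linalg.norm(d[1]))
print('rest grasp offset',rackrot().inv().apply(np.array([465.6,203.5,107.4])-rk(rack,slot(-70,-1.5,0,92))[0]).round(1))
from scipy.spatial.transform import Slerp
sl=Slerp([0,1],R.concatenate([r,Q]))
for f in(.33,.67,1):
    print(f,delta(p+(np.ravel(P)-p)*f+[0,0,30*(f<.99)],sl(f),p,r))
E
```

```text
[[ 538.58924111 -250.16923606  185.        ]] (array([457.3,  15.2,  36.5]), array([-0.256,  0.302,  1.713])) 459.00607839112547 1.7581549988553342
rest grasp offset [-0.2 -1.3 -1.1]
0.33 (array([150.9,  -5.2, -16.1]), array([-0.085,  0.1  ,  0.565]))
0.67 (array([ 3.064e+02, -1.000e-01, -3.700e+00]), array([-0.172,  0.202,  1.148]))
1 (array([457.3,  15.2,  36.5]), array([-0.256,  0.302,  1.713]))
```

```bash
python3 -m handwheel '[{"tx":0.015,"ty":0,"tz":-0.006,"rx":-0.013,"ry":0.015,"rz":0.06},{"tx":0.035,"ty":-0.001,"tz":-0.012,"rx":-0.025,"ry":0.03,"rz":0.15},{"tx":0.06,"ty":-0.002,"tz":-0.016,"rx":-0.04,"ry":0.045,"rz":0.25},{"tx":0.09,"ty":-0.003,"tz":-0.018,"rx":-0.055,"ry":0.06,"rz":0.35},{"tx":0.12,"ty":-0.004,"tz":-0.018,"rx":-0.07,"ry":0.08,"rz":0.46},{"tx":0.15,"ty":-0.005,"tz":-0.016,"rx":-0.085,"ry":0.1,"rz":0.565},{"tx":0.18,"ty":-0.005,"tz":-0.014,"rx":-0.1,"ry":0.12,"rz":0.67},{"tx":0.21,"ty":-0.004,"tz":-0.01,"rx":-0.116,"ry":0.137,"rz":0.775}]'; python3 - <<'E'
from h import *
st();s,p,r=pose();Q=tabrot();P=rk(table[:3],[-2,-40,185])
print(delta(P,Q,p,r))
E
```

```text
time: 5.0
tcp_pos: [478.1, -12.1, 235.2]
tool_rot: [-1.465, 2.584, -0.19]
force: [0.5, 0.8, -3.4]
width: 6.2
finger_force: 98.8
t 5.0 p [478.1 -12.1 235.2] F [ 0.5  0.8 -3.4] w 6.2 ff 98.8 j [ 0.49 -0.5  -0.41  0.12 -1.48 -1.03]
(array([ 178. , -162.7,   68.4]), array([-0.14 ,  0.164,  0.933]))
```

```bash
python3 -m handwheel '[{"tx":0.02,"ty":-0.018,"tz":0.007,"rx":-0.016,"ry":0.018,"rz":0.1},{"tx":0.04,"ty":-0.037,"tz":0.015,"rx":-0.032,"ry":0.037,"rz":0.21},{"tx":0.06,"ty":-0.055,"tz":0.023,"rx":-0.047,"ry":0.056,"rz":0.315},{"tx":0.08,"ty":-0.073,"tz":0.03,"rx":-0.063,"ry":0.074,"rz":0.42},{"tx":0.1,"ty":-0.091,"tz":0.037,"rx":-0.08,"ry":0.093,"rz":0.52},{"tx":0.12,"ty":-0.11,"tz":0.045,"rx":-0.095,"ry":0.11,"rz":0.63},{"tx":0.14,"ty":-0.128,"tz":0.05,"rx":-0.11,"ry":0.13,"rz":0.73},{"tx":0.16,"ty":-0.146,"tz":0.06,"rx":-0.125,"ry":0.147,"rz":0.83}]'; python3 -m handwheel '[{"tx":0,"ty":0,"tz":0,"rx":0,"ry":0,"rz":0},{"tx":0,"ty":0,"tz":0,"rx":0,"ry":0,"rz":0}]';python3 - <<'E'
from h import *
st();s,p,r=pose();Q=tabrot();P=rk(table[:3],[-2,-40,185])
print(delta(P,Q,p,r))
E
```

```text
time: 5.67
tcp_pos: [533.1, -225.9, 191.5]
tool_rot: [-0.308, 3.108, -0.023]
force: [1.0, 1.4, -1.5]
width: 6.3
finger_force: 98.8
time: 5.83
tcp_pos: [532.4, -225.6, 189.2]
tool_rot: [-0.313, 3.112, -0.022]
force: [-0.9, 0.4, -3.4]
width: 6.3
finger_force: 99.0
t 5.83 p [ 532.4 -225.6  189.2] F [-0.9  0.4 -3.4] w 6.3 ff 99.0 j [-0.05 -0.04 -0.07  0.01 -1.52 -1.32]
(array([ -1.1, -25.3,   4.6]), array([-0.015,  0.014,  0.105]))
```

```bash
python3 -m handwheel '[{"tx":0,"ty":-0.012,"tz":0.002,"rx":-0.007,"ry":0.007,"rz":0.05},{"tx":-0.001,"ty":-0.025,"tz":0.005,"rx":-0.015,"ry":0.014,"rz":0.105},{"tx":-0.001,"ty":-0.025,"tz":0.005,"rx":-0.015,"ry":0.014,"rz":0.105},{"tx":-0.001,"ty":-0.025,"tz":0.005,"rx":-0.015,"ry":0.014,"rz":0.105}]'; python3 - <<'E'
from h import *
st();s,p,r=pose();Q=tabrot();P=rk(table[:3],[-2,-40,185])
print(delta(P,Q,p,r),s['force'],s['torque'])
d=snap('scene','s2');w=snap('wrist','w2')
tip=[proj(d,rk(table[:3],[x,-40,185-75])).round(1) for x in(-42,42)];print(tip)
a=cv2.resize(d['image'][120:250,140:280],None,fx=3.5,fy=3.5,interpolation=2)
b=cv2.resize(w['image'],(310,232))
im=np.zeros((a.shape[0],800,3),np.uint8);im[:,:490]=a[:,:490];im[:232,490:800]=b
cv2.imwrite('pics/c3.png',im[:,:,::-1])
E
```

```text
time: 6.17
tcp_pos: [538.9, -248.2, 187.2]
tool_rot: [-0.156, 3.134, -0.001]
force: [0.2, -0.5, -1.7]
width: 6.2
finger_force: 99.0
t 6.17 p [ 538.9 -248.2  187.2] F [ 0.2 -0.5 -1.7] w 6.2 ff 99.0 j [-0.09  0.02 -0.02  0.   -1.53 -1.38]
(array([ 0.5, -2. ,  2.2]), array([-0.001,  0.004,  0.004])) [ 0.1587682  -0.47849353 -1.66139724] [ 0.07644269  0.0993026  -0.03008741]
[array([[170.2, 187. ]]), array([[193.4, 201.1]])]
```

View pics/c3.png

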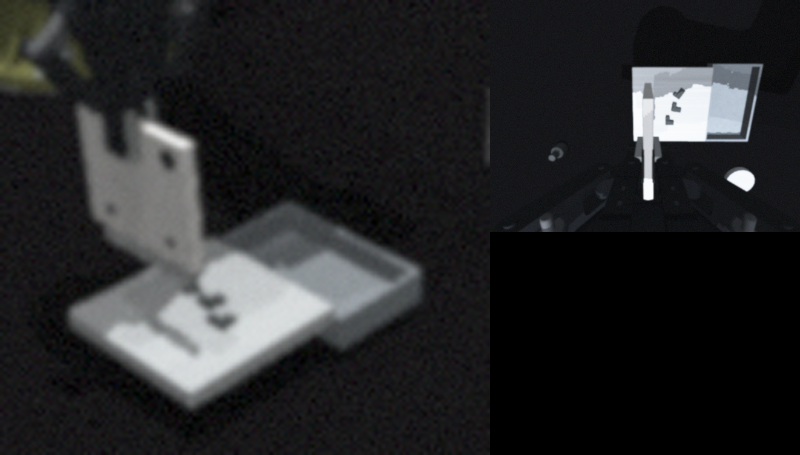

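Scene view: scraper hangs level above the table's −y part, blade short (~10–12 mm), chips all ahead of it (wrist view: right of the plate toward the trough). Descending, then feeling for contact.

```bash
cat > g.py <<'E'
import sys;from h import *
s,p,r=pose();print(p.round(1),s['force'].round(1),s['torque'].round(2),round(s['width'],1))
sys.exit(s['force'][2]>float(sys.argv[1]))
E
python3 -m handwheel '[{"tx":0.0005,"ty":-0.001,"tz":0.006,"rx":0,"ry":0.004,"rz":0.004},{"tx":0.0005,"ty":-0.002,"tz":0.014,"rx":0,"ry":0.004,"rz":0.004},{"tx":0.0005,"ty":-0.002,"tz":0.022,"rx":0,"ry":0.004,"rz":0.004},{"tx":0.0005,"ty":-0.002,"tz":0.03,"rx":0,"ry":0.004,"rz":0.004},{"tx":0.0005,"ty":-0.002,"tz":0.037,"rx":0,"ry":0.004,"rz":0.004},{"tx":0.0005,"ty":-0.002,"tz":0.043,"rx":0,"ry":0.004,"rz":0.004},{"tx":0.0005,"ty":-0.002,"tz":0.045,"rx":0,"ry":0.004,"rz":0.004},{"tx":0.0005,"ty":-0.002,"tz":0.045,"rx":0,"ry":0.004,"rz":0.004}]' >/dev/null; python3 g.py 0 &&
python3 -m handwheel '[{"tx":0,"ty":0,"tz":0.001,"rx":0,"ry":0,"rz":0},{"tx":0,"ty":0,"tz":0.002,"rx":0,"ry":0,"rz":0},{"tx":0,"ty":0,"tz":0.002,"rx":0,"ry":0,"rz":0}]' >/dev/null; python3 g.py 0 &&
python3 -m handwheel '[{"tx":0,"ty":0,"tz":0.001,"rx":0,"ry":0,"rz":0},{"tx":0,"ty":0,"tz":0.002,"rx":0,"ry":0,"rz":0},{"tx":0,"ty":0,"tz":0.002,"rx":0,"ry":0,"rz":0}]' >/dev/null; python3 g.py 0 &&
python3 -m handwheel '[{"tx":0,"ty":0,"tz":0.001,"rx":0,"ry":0,"rz":0},{"tx":0,"ty":0,"tz":0.002,"rx":0,"ry":0,"rz":0},{"tx":0,"ty":0,"tz":0.002,"rx":0,"ry":0,"rz":0}]' >/dev/null; python3 g.py 0 
python3 - <<'E'
from h import *
d=snap('scene','s3');cv2.imwrite('pics/c4.png',cv2.resize(d['image'][150:250,140:280],None,fx=4,fy=4,interpolation=2)[:,:,::-1])
E
```

```text
[ 538.6 -250.5  141.7] [-0.3 -0.1 -2.9] [0.01 0.01 0.  ] 6.0
[ 538.6 -250.5  141.7] [-0.3 -0.1 -2.9] [0.01 0.01 0.  ] 6.0
[ 538.6 -250.5  141.7] [-0.3 -0.1 -2.9] [0.01 0.01 0.  ] 6.0
[ 538.6 -250.5  141.7] [-0.3 -0.1 -2.9] [0.01 0.01 0.  ] 6.0False
False
False
False
```

View pics/c4.png

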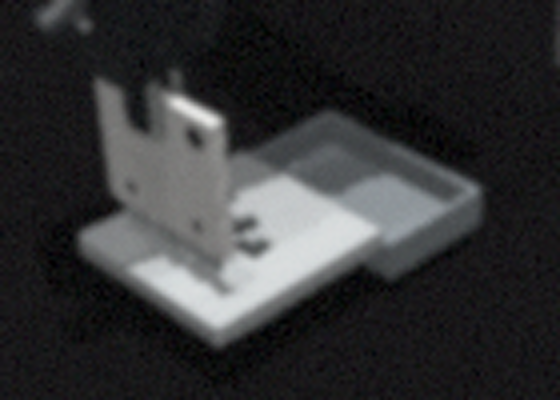

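Blade still ~20 mm above the table (guard's exit code was wrong, so it stopped early). Continuing.

```bash
sed -i 's/sys.exit(\(.*\))$/sys.exit(int(\1))/' g.py; 
python3 -m handwheel '[{"tx":0,"ty":0,"tz":0.002,"rx":0,"ry":0,"rz":0},{"tx":0,"ty":0,"tz":0.005,"rx":0,"ry":0,"rz":0},{"tx":0,"ty":0,"tz":0.008,"rx":0,"ry":0,"rz":0},{"tx":0,"ty":0,"tz":0.01,"rx":0,"ry":0,"rz":0},{"tx":0,"ty":0,"tz":0.01,"rx":0,"ry":0,"rz":0}]' >/dev/null; python3 g.py -0.5 &&
python3 -m handwheel '[{"tx":0,"ty":0,"tz":0.001,"rx":0,"ry":0,"rz":0},{"tx":0,"ty":0,"tz":0.002,"rx":0,"ry":0,"rz":0},{"tx":0,"ty":0,"tz":0.002,"rx":0,"ry":0,"rz":0}]' >/dev/null && python3 g.py -0.5 &&
python3 -m handwheel '[{"tx":0,"ty":0,"tz":0.001,"rx":0,"ry":0,"rz":0},{"tx":0,"ty":0,"tz":0.002,"rx":0,"ry":0,"rz":0},{"tx":0,"ty":0,"tz":0.002,"rx":0,"ry":0,"rz":0}]' >/dev/null && python3 g.py -0.5 &&
python3 -m handwheel '[{"tx":0,"ty":0,"tz":0.001,"rx":0,"ry":0,"rz":0},{"tx":0,"ty":0,"tz":0.0015,"rx":0,"ry":0,"rz":0},{"tx":0,"ty":0,"tz":0.0015,"rx":0,"ry":0,"rz":0}]' >/dev/null && python3 g.py -0.5 &&
python3 -m handwheel '[{"tx":0,"ty":0,"tz":0.001,"rx":0,"ry":0,"rz":0},{"tx":0,"ty":0,"tz":0.0015,"rx":0,"ry":0,"rz":0},{"tx":0,"ty":0,"tz":0.0015,"rx":0,"ry":0,"rz":0}]' >/dev/null && python3 g.py -0.5 &&
python3 -m handwheel '[{"tx":0,"ty":0,"tz":0.001,"rx":0,"ry":0,"rz":0},{"tx":0,"ty":0,"tz":0.0015,"rx":0,"ry":0,"rz":0},{"tx":0,"ty":0,"tz":0.0015,"rx":0,"ry":0,"rz":0}]' >/dev/null && python3 g.py -0.5 
```

```text
[ 538.6 -250.5  131.9] [ 0.2  1.  -2.4] [-0.01  0.07 -0.  ] 6.4
[ 538.8 -250.6  130.5] [ 0.1 -0.5 -2.8] [ 0.    0.04 -0.04] 6.2
[ 538.8 -250.6  128.4] [-0.6 -0.4 -2.9] [0.   0.01 0.01] 6.2
[ 539.  -250.7  127.5] [ 0.4 -0.5 -1. ] [0.06 0.11 0.01] 6.1
[ 539.3 -250.9  127.3] [-0.5  1.5  5.7] [ 0.55  0.52 -0.02] 6.6
```

Contact at TCP z ≈ 127.4, net load ~8 N. Wiping along +ty in parts, checking load.

```bash

python3 -m handwheel '[{"tx":0,"ty":0.001,"tz":-0.0001,"rx":0,"ry":0,"rz":0},{"tx":0,"ty":0.004,"tz":-0.0001,"rx":0,"ry":0,"rz":0},{"tx":0,"ty":0.008,"tz":-0.0001,"rx":0,"ry":0,"rz":0},{"tx":0,"ty":0.012,"tz":-0.0001,"rx":0,"ry":0,"rz":0},{"tx":0,"ty":0.016,"tz":-0.0001,"rx":0,"ry":0,"rz":0},{"tx":0,"ty":0.02,"tz":-0.0001,"rx":0,"ry":0,"rz":0}]' >/dev/null; python3 g.py 9; python3 - <<'E'
from h import *
s,p,r=pose();print(tab(p),delta(p,tabrot(),p,r))
E
```

```text
[ 537.5 -231.6  127.3] [ 0.5 -3.3  6. ] [-1.58  0.12  0.1 ] 6.6
[ -1.3 -21.4 127.3] (array([0., 0., 0.]), array([-0.004,  0.002, -0.001]))
```

Load steady at about 8–9 N net. Continuing across to the edge.

```bash

python3 -m handwheel '[{"tx":0,"ty":0.004,"tz":-0.0001,"rx":0,"ry":0,"rz":0},{"tx":0,"ty":0.008,"tz":-0.0001,"rx":0,"ry":0,"rz":0},{"tx":0,"ty":0.012,"tz":-0.0001,"rx":0,"ry":0,"rz":0},{"tx":0,"ty":0.016,"tz":-0.0001,"rx":0,"ry":0,"rz":0},{"tx":0,"ty":0.02,"tz":-0.0001,"rx":0,"ry":0,"rz":0},{"tx":0,"ty":0.024,"tz":-0.0001,"rx":0,"ry":0,"rz":0},{"tx":0,"ty":0.028,"tz":-0.0001,"rx":0,"ry":0,"rz":0},{"tx":0,"ty":0.032,"tz":-0.0001,"rx":0,"ry":0,"rz":0}]' >/dev/null; python3 g.py 10 && 
python3 -m handwheel '[{"tx":0,"ty":0.004,"tz":0,"rx":0,"ry":0,"rz":0},{"tx":0,"ty":0.008,"tz":0,"rx":0,"ry":0,"rz":0},{"tx":0,"ty":0.012,"tz":0,"rx":0,"ry":0,"rz":0},{"tx":0,"ty":0.016,"tz":0,"rx":0,"ry":0,"rz":0},{"tx":0,"ty":0.02,"tz":0,"rx":0,"ry":0,"rz":0},{"tx":0,"ty":0.024,"tz":0,"rx":0,"ry":0,"rz":0},{"tx":0,"ty":0.028,"tz":0,"rx":0,"ry":0,"rz":0},{"tx":0,"ty":0.032,"tz":0,"rx":0,"ry":0,"rz":0}]' >/dev/null; python3 g.py 10;  python3 - <<'E'
from h import *
s,p,r=pose();print(tab(p),delta(p,tabrot(),p,r),s['time'])
d=snap('scene','s5');w=snap('wrist','w5')
a=cv2.resize(d['image'][130:250,160:270],None,fx=4,fy=4,interpolation=2)
b=cv2.resize(w['image'][80:260,180:460],None,fx=1.25,fy=1.25)
im=np.zeros((480,800,3),np.uint8);im[:,:440]=a;im[:b.shape[0],450:450+b.shape[1]]=b
cv2.imwrite('pics/c5.png',im[:,:,::-1])
E
```

```text
[ 534.5 -199.7  127.4] [-0.2 -3.8  5.9] [-1.7   0.1   0.06] 6.6
[ 531.5 -167.9  127.4] [ 1.1 -4.7  6. ] [-1.71  0.09  0.11] 6.3
[ -1.3  42.5 127.4] (array([0., 0., 0.]), array([-0.004,  0.002, -0.001])) 10.2333
```

View pics/c5.png

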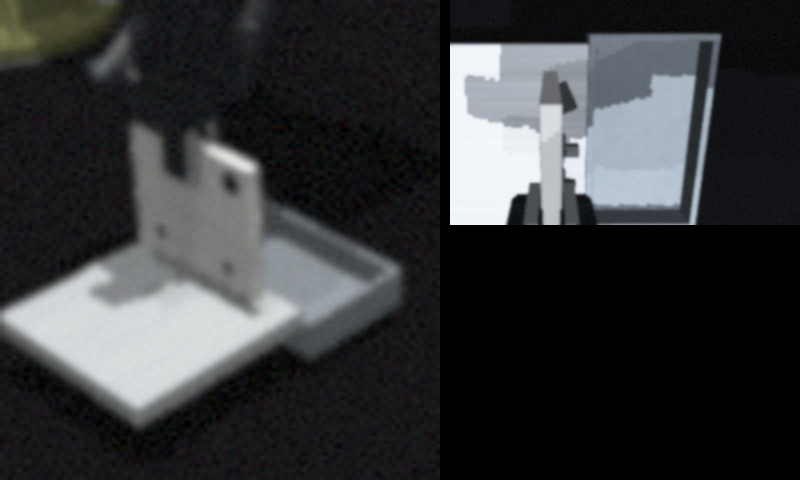

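Chips are gathered against the blade's +y face (wrist view ~(565,95) and (570,150)), table behind it clean. Pushing past the edge.

```bash

python3 -m handwheel '[{"tx":0,"ty":0.004,"tz":0,"rx":0,"ry":0,"rz":0},{"tx":0,"ty":0.008,"tz":0,"rx":0,"ry":0,"rz":0},{"tx":0,"ty":0.012,"tz":0,"rx":0,"ry":0,"rz":0},{"tx":0,"ty":0.016,"tz":0,"rx":0,"ry":0,"rz":0},{"tx":0,"ty":0.02,"tz":0,"rx":0,"ry":0,"rz":0},{"tx":0,"ty":0.024,"tz":-0.0003,"rx":0,"ry":0,"rz":0},{"tx":0,"ty":0.028,"tz":-0.0005,"rx":0,"ry":0,"rz":0},{"tx":0,"ty":0.032,"tz":-0.0005,"rx":0,"ry":0,"rz":0}]' >/dev/null; python3 g.py 10 && 
python3 -m handwheel '[{"tx":0,"ty":0.004,"tz":0,"rx":0,"ry":0,"rz":0},{"tx":0,"ty":0.008,"tz":0,"rx":0,"ry":0,"rz":0},{"tx":0,"ty":0.011,"tz":0,"rx":0,"ry":0,"rz":0},{"tx":0,"ty":0.011,"tz":0,"rx":0,"ry":0,"rz":0},{"tx":0,"ty":0.011,"tz":-0.01,"rx":0,"ry":0,"rz":0},{"tx":0,"ty":0.011,"tz":-0.03,"rx":0,"ry":0,"rz":0},{"tx":0,"ty":0.011,"tz":-0.06,"rx":0,"ry":0,"rz":0},{"tx":0,"ty":0.011,"tz":-0.08,"rx":0,"ry":0,"rz":0}]' >/dev/null; python3 g.py 10;  python3 - <<'E'
from h import *
s,p,r=pose();print(tab(p),s['time'])
d=snap('scene','s6');w=snap('wrist','w6')
a=cv2.resize(d['image'][130:250,160:270],None,fx=4,fy=4,interpolation=2)
b=cv2.resize(w['image'][80:300,150:430],None,fx=1.25,fy=1.25)
im=np.zeros((480,800,3),np.uint8);im[:,:440]=a;im[:b.shape[0],450:450+b.shape[1]]=b
cv2.imwrite('pics/c6.png',im[:,:,::-1])
E
```

```text
[ 527.4 -134.2  125. ] [-0.8  0.4 -4.2] [ 0.03  0.08 -0.02] 6.3
[ 527.2 -124.7  209.5] [ 0.8 -0.4 -1.6] [-0.03 -0.09  0.  ] 6.1
[ -1.4  86.  209.5] 11.6667
```

View pics/c6.png

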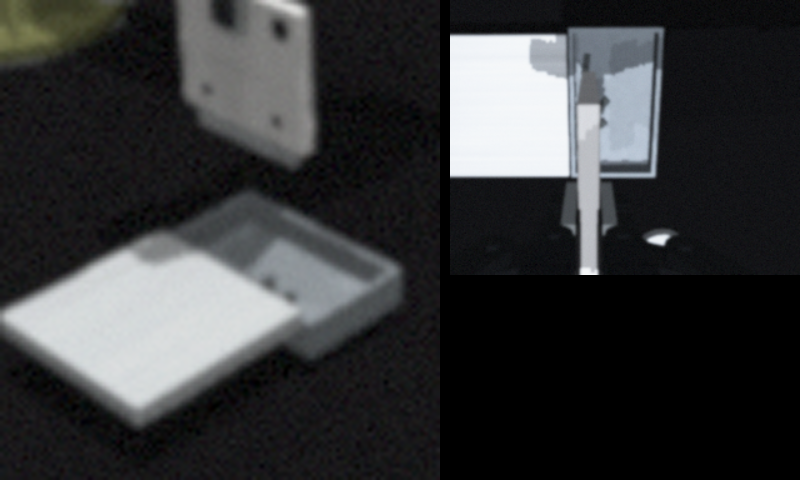

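Table is clean; chips are in the trough (scene ~(268,282), (290,297), third in wrist view ~(585,60)). Going back to the rack.

```bash
cat > b.py <<'E'
from h import *
s,p,r=pose();Q=R.from_rotvec([-2.255,1.739,-0.307]);z=Q.apply([0,0,1])
P=np.array([424.1,192.6,226.6])-15*z
st();d=delta(P,Q,p,r);print(d,np.linalg.norm(d[0]),np.linalg.norm(d[1]),'raw16',delta(P+15*z,Q,p,r))
from scipy.spatial.transform import Slerp
sl=Slerp([0,1],R.concatenate([r,Q]))
for f in(.25,.5,.75): print(f,delta(p+(P-p)*f,sl(f),p,r))
E
python3 b.py
```

```text
t 11.77 p [ 528.6 -124.8  211.9] F [ 0.4 -0.6 -3.3] w 6.2 ff 99.5 j [ 0.14 -0.12 -0.11  0.   -1.58 -1.62]
(array([ 79.2, 324.9, -30.3]), array([ 0.248, -0.3  , -1.714])) 335.7837697090197 1.7576404638036758 raw16 (array([ 74.2, 325.8, -16.2]), array([ 0.248, -0.3  , -1.714]))
0.25 (array([19.8, 81.2, -7.6]), array([ 0.062, -0.075, -0.429]))
0.5 (array([ 39.6, 162.4, -15.2]), array([ 0.124, -0.15 , -0.857]))
0.75 (array([ 59.4, 243.7, -22.8]), array([ 0.186, -0.225, -1.286]))
```

```bash
python3 -m handwheel '[{"tx":0.003,"ty":0.012,"tz":-0.01,"rx":0.01,"ry":-0.012,"rz":-0.07},{"tx":0.007,"ty":0.03,"tz":-0.02,"rx":0.023,"ry":-0.028,"rz":-0.16},{"tx":0.012,"ty":0.049,"tz":-0.03,"rx":0.037,"ry":-0.045,"rz":-0.26},{"tx":0.017,"ty":0.068,"tz":-0.037,"rx":0.052,"ry":-0.063,"rz":-0.36},{"tx":0.021,"ty":0.087,"tz":-0.042,"rx":0.067,"ry":-0.08,"rz":-0.46},{"tx":0.026,"ty":0.106,"tz":-0.045,"rx":0.081,"ry":-0.098,"rz":-0.56},{"tx":0.031,"ty":0.125,"tz":-0.047,"rx":0.096,"ry":-0.116,"rz":-0.66},{"tx":0.035,"ty":0.144,"tz":-0.047,"rx":0.11,"ry":-0.133,"rz":-0.76}]' >/dev/null; python3 b.py
```

```text
t 12.43 p [477.9  16.7 253.3] F [ 0.9  0.  -2.1] w 6.2 ff 99.2 j [ 0.55 -0.45 -0.34  0.12 -1.55 -1.26]
(array([-93.7, 159.1,  -3.7]), array([ 0.146, -0.167, -0.95 ])) 184.67861273033216 0.9755536889377232 raw16 (array([-96.8, 158.3,  11. ]), array([ 0.146, -0.167, -0.95 ]))
0.25 (array([-23.4,  39.8,  -0.9]), array([ 0.036, -0.042, -0.237]))
0.5 (array([-46.9,  79.5,  -1.8]), array([ 0.073, -0.084, -0.475]))
0.75 (array([-70.3, 119.3,  -2.8]), array([ 0.109, -0.125, -0.712]))
```

```bash
python3 -m handwheel '[{"tx":-0.012,"ty":0.02,"tz":-0.001,"rx":0.018,"ry":-0.02,"rz":-0.115},{"tx":-0.023,"ty":0.04,"tz":-0.001,"rx":0.036,"ry":-0.042,"rz":-0.23},{"tx":-0.034,"ty":0.058,"tz":-0.001,"rx":0.053,"ry":-0.061,"rz":-0.345},{"tx":-0.045,"ty":0.077,"tz":-0.002,"rx":0.07,"ry":-0.08,"rz":-0.46},{"tx":-0.056,"ty":0.095,"tz":-0.002,"rx":0.088,"ry":-0.1,"rz":-0.57},{"tx":-0.067,"ty":0.114,"tz":-0.003,"rx":0.104,"ry":-0.12,"rz":-0.68},{"tx":-0.077,"ty":0.131,"tz":-0.003,"rx":0.12,"ry":-0.137,"rz":-0.78},{"tx":-0.083,"ty":0.141,"tz":-0.003,"rx":0.13,"ry":-0.15,"rz":-0.85}]' >/dev/null; python3 -m handwheel '[{"tx":0,"ty":0,"tz":0,"rx":0,"ry":0,"rz":0},{"tx":0,"ty":0,"tz":0,"rx":0,"ry":0,"rz":0}]' >/dev/null; python3 b.py
```

```text
t 13.27 p [426.6 171.  241.3] F [-0.2 -0.4 -3.2] w 6.3 ff 99.2 j [ 1.02 -0.68 -0.58  0.24 -1.45 -0.87]
(array([-21.2,   4.4,  -0.4]), array([ 0.017, -0.018, -0.105])) 21.655484293822663 0.10787956247593887 raw16 (array([-21.5,   4.2,  14.6]), array([ 0.017, -0.018, -0.105]))
0.25 (array([-5.3,  1.1, -0.1]), array([ 0.004, -0.005, -0.026]))
0.5 (array([-10.6,   2.2,  -0.2]), array([ 0.009, -0.009, -0.052]))
0.75 (array([-15.9,   3.3,  -0.3]), array([ 0.013, -0.014, -0.078]))
```

```bash
python3 -m handwheel '[{"tx":-0.01,"ty":0.002,"tz":0,"rx":0.009,"ry":-0.009,"rz":-0.052},{"tx":-0.0212,"ty":0.0044,"tz":0,"rx":0.017,"ry":-0.018,"rz":-0.105},{"tx":-0.0212,"ty":0.0044,"tz":0,"rx":0.017,"ry":-0.018,"rz":-0.105},{"tx":-0.0212,"ty":0.0044,"tz":0,"rx":0.017,"ry":-0.018,"rz":-0.105},{"tx":-0.0212,"ty":0.0044,"tz":0,"rx":0.017,"ry":-0.018,"rz":-0.105}]' >/dev/null; python3 b.py; python3 - <<'E'
from h import *
s,p,r=pose()
d=snap('wrist','w7');s7=snap('scene','s7')
# expected scraper corner positions from rigid grasp (rest offset [-.2,-1.3,-1.1], TCP at l=92)
G=R.from_rotvec([-2.255,1.739,-0.307]);off=np.array([465.6,203.5,107.4])
pts=np.vstack([rk(rack,slot(-70,n,y,l)) for n in(-5.5,2.5) for y in(-52,52) for l in(120,30)])
W=r.apply(G.inv().apply(pts-off))+p
def draw(d,box,f):
    im=cv2.resize(d['image'],None,fx=f,fy=f,interpolation=2)
    for u,v in proj(d,W)*f: cv2.circle(im,(int(u),int(v)),3,(255,0,0),1)
    x0,y0,x1,y1=[int(k*f) for k in box];return im[y0:y1,x0:x1]
a=draw(d,(150,90,370,270),2);u,v=proj(s7,p)[0]
b=draw(s7,(u-40,v-40,u+50,v+60),3.9)[:360]
cv2.imwrite('pics/c7.png',np.hstack([a[:len(b)],b])[:,:,::-1]);print(a.shape,b.shape)
E
```

```text
t 13.68 p [420.  190.6 240.7] F [-0.7  0.1 -3.2] w 6.5 ff 99.1 j [ 1.07 -0.7  -0.59  0.25 -1.43 -0.82]
(array([-0.9,  0.7, -0.2]), array([-0.   , -0.001, -0.002])) 1.1575836902790226 0.0022360679774997894 raw16 (array([-0.9,  0.7, 14.8]), array([-0.   , -0.001, -0.002]))
0.25 (array([-0.2,  0.2, -0. ]), array([-0., -0., -0.]))
0.5 (array([-0.4,  0.3, -0.1]), array([-0.   , -0.   , -0.001]))
0.75 (array([-0.7,  0.5, -0.1]), array([-0.   , -0.001, -0.001]))
(360, 440, 3) (360, 351, 3)
```

View pics/c7.png

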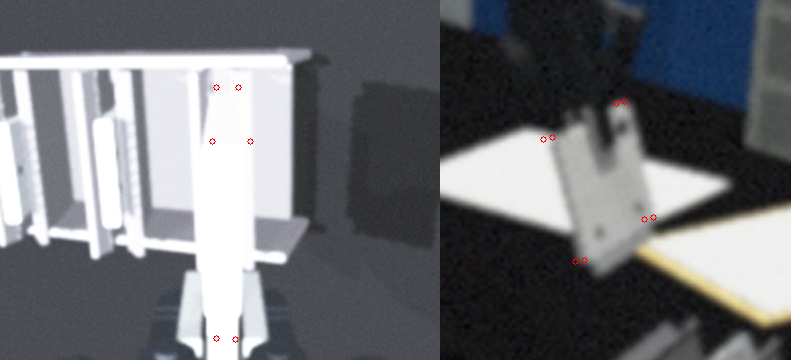

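Plate still sits in the grip as predicted (red points at holder corners), aligned above its slot. Inserting.

```bash
python3 -m handwheel '[{"tx":-0.0009,"ty":0.0002,"tz":0.006,"rx":0,"ry":0,"rz":-0.002},{"tx":-0.0009,"ty":0.0002,"tz":0.018,"rx":0,"ry":0,"rz":-0.002},{"tx":-0.0009,"ty":0.0002,"tz":0.03,"rx":0,"ry":0,"rz":-0.002},{"tx":-0.0009,"ty":0.0002,"tz":0.042,"rx":0,"ry":0,"rz":-0.002},{"tx":-0.0009,"ty":0.0002,"tz":0.054,"rx":0,"ry":0,"rz":-0.002},{"tx":-0.0009,"ty":0.0002,"tz":0.064,"rx":0,"ry":0,"rz":-0.002},{"tx":-0.0009,"ty":0.0002,"tz":0.07,"rx":0,"ry":0,"rz":-0.002},{"tx":-0.0009,"ty":0.0002,"tz":0.07,"rx":0,"ry":0,"rz":-0.002}]' >/dev/null; cat > i.py <<'E'
from h import *
import sys
s,p,r=pose();G=R.from_rotvec([-2.255,1.739,-0.307])
e=G.inv().apply(p-[465.6,203.5,107.4]);f=r.inv().apply(s['force'])
print('from rest',e.round(1),(G.inv()*r).as_rotvec().round(3),'toolF',f.round(1),'T',s['torque'].round(2),s['width'].round(1),s['time'])
sys.exit(int(np.linalg.norm(f)>12))
E
python3 i.py && python3 -m handwheel '[{"tx":0,"ty":0,"tz":0.005,"rx":0,"ry":0,"rz":0},{"tx":0,"ty":0,"tz":0.01,"rx":0,"ry":0,"rz":0},{"tx":0,"ty":0,"tz":0.015,"rx":0,"ry":0,"rz":0},{"tx":0,"ty":0,"tz":0.02,"rx":0,"ry":0,"rz":0}]' >/dev/null; python3 i.py
```

```text
Traceback (most recent call last):
  File "i.py", line 5, in <module>
    print('from rest',e.round(1),(G.inv()*r).as_rotvec().round(3),'toolF',f.round(1),'T',s['torque'].round(2),s['width'].round(1),s['time'])
                                                                                                              ^^^^^^^^^^^^^^^^
AttributeError: 'float' object has no attribute 'round'
Traceback (most recent call last):
  File "i.py", line 5, in <module>
    print('from rest',e.round(1),(G.inv()*r).as_rotvec().round(3),'toolF',f.round(1),'T',s['torque'].round(2),s['width'].round(1),s['time'])
                                                                                                              ^^^^^^^^^^^^^^^^
AttributeError: 'float' object has no attribute 'round'
```

```bash
sed -i "s/s\['width'\].round(1)/round(s['width'],1)/" i.py
python3 i.py && python3 -m handwheel '[{"tx":0,"ty":0,"tz":0.005,"rx":0,"ry":0,"rz":0},{"tx":0,"ty":0,"tz":0.01,"rx":0,"ry":0,"rz":0},{"tx":0,"ty":0,"tz":0.015,"rx":0,"ry":0,"rz":0},{"tx":0,"ty":0,"tz":0.02,"rx":0,"ry":0,"rz":0}]' >/dev/null; python3 i.py
```

```text
from rest [ -0.3  -0.1 -69.8] [-0.002  0.002 -0.003] toolF [-0.7  1.8  2.8] T [-0.41  1.29  0.02] 6.4 14.45
from rest [ -1.   -1.2 -51.3] [ 0.001 -0.    -0.003] toolF [0.1 1.2 2.7] T [-0.36  1.28 -0.04] 6.1 14.7833
```

```bash
python3 -m handwheel '[{"tx":0.0005,"ty":0,"tz":0.005,"rx":0,"ry":0,"rz":0},{"tx":0.0005,"ty":0,"tz":0.01,"rx":0,"ry":0,"rz":0},{"tx":0.0005,"ty":0,"tz":0.015,"rx":0,"ry":0,"rz":0},{"tx":0.0005,"ty":0,"tz":0.02,"rx":0,"ry":0,"rz":0}]' >/dev/null; python3 i.py && python3 -m handwheel '[{"tx":0,"ty":0,"tz":0.005,"rx":0,"ry":0,"rz":0},{"tx":0,"ty":0,"tz":0.01,"rx":0,"ry":0,"rz":0},{"tx":0,"ty":0,"tz":0.015,"rx":0,"ry":0,"rz":0},{"tx":0,"ty":0,"tz":0.02,"rx":0,"ry":0,"rz":0}]' >/dev/null; python3 i.py &&  python3 -m handwheel '[{"tx":0,"ty":0,"tz":0.003,"rx":0,"ry":0,"rz":0},{"tx":0,"ty":0,"tz":0.006,"rx":0,"ry":0,"rz":0},{"tx":0,"ty":0,"tz":0.006,"rx":0,"ry":0,"rz":0}]' >/dev/null; python3 i.py
```

```text
from rest [ -0.3  -1.1 -31. ] [ 0.001  0.    -0.003] toolF [-0.2  1.   2.9] T [-0.34  1.21  0.01] 6.1 15.1167
from rest [ -0.3  -1.1 -11. ] [ 0.001  0.    -0.003] toolF [-0.4  1.7  2.4] T [-0.33  1.27  0.04] 6.2 15.45
from rest [-0.2 -0.8 -4.8] [-0.     0.001 -0.003] toolF [0.3 1.5 2.4] T [-0.34  1.25  0.01] 6.4 15.7
```

```bash
sed -i 's/np.linalg.norm(f)>12/f[2]<-1/' i.py
python3 -m handwheel '[{"tx":0,"ty":0,"tz":0.0015,"rx":0,"ry":0,"rz":0},{"tx":0,"ty":0,"tz":0.0025,"rx":0,"ry":0,"rz":0},{"tx":0,"ty":0,"tz":0.0025,"rx":0,"ry":0,"rz":0}]' >/dev/null; python3 i.py && python3 -m handwheel '[{"tx":0,"ty":0,"tz":0.001,"rx":0,"ry":0,"rz":0},{"tx":0,"ty":0,"tz":0.0015,"rx":0,"ry":0,"rz":0},{"tx":0,"ty":0,"tz":0.0015,"rx":0,"ry":0,"rz":0}]' >/dev/null; python3 i.py && python3 -m handwheel '[{"tx":0,"ty":0,"tz":0.001,"rx":0,"ry":0,"rz":0},{"tx":0,"ty":0,"tz":0.001,"rx":0,"ry":0,"rz":0},{"tx":0,"ty":0,"tz":0.001,"rx":0,"ry":0,"rz":0}]' >/dev/null; python3 i.py && python3 -m handwheel '[{"tx":0,"ty":0,"tz":0.001,"rx":0,"ry":0,"rz":0},{"tx":0,"ty":0,"tz":0.001,"rx":0,"ry":0,"rz":0},{"tx":0,"ty":0,"tz":0.001,"rx":0,"ry":0,"rz":0}]' >/dev/null; python3 i.py && python3 -m handwheel '[{"tx":0,"ty":0,"tz":0.001,"rx":0,"ry":0,"rz":0},{"tx":0,"ty":0,"tz":0.001,"rx":0,"ry":0,"rz":0},{"tx":0,"ty":0,"tz":0.001,"rx":0,"ry":0,"rz":0}]' >/dev/null; python3 i.py
```

```text
from rest [-0.3 -1.1 -2.9] [ 0.001  0.    -0.003] toolF [0.2 1.  2.7] T [-0.39  1.27 -0.01] 5.9 15.95
from rest [-0.3 -1.1 -1.5] [ 0.001  0.    -0.003] toolF [-0.5  1.2  2.1] T [-0.31  1.24 -0.04] 6.1 16.2
from rest [-0.3 -1.1 -0.5] [ 0.001  0.    -0.003] toolF [-0.   0.2  1.8] T [-0.4   1.23 -0.04] 6.8 16.45
from rest [-0.4 -1.5 -0.1] [ 0.001  0.    -0.003] toolF [ 0.6  3.5 -4.2] T [-0.64  2.12 -0.05] 6.6 16.7
from rest [-0.4 -1.5 -0.1] [ 0.001  0.    -0.003] toolF [ 0.6  3.5 -4.2] T [-0.64  2.12 -0.05] 6.6 16.7
```

Seated on the ledges at the original depth (contact within 0.1 mm of rest). Move to the leaning wall, release.

```bash
python3 -m handwheel '[{"tx":0,"ty":0.0006,"tz":0,"rx":0,"ry":0,"rz":0},{"tx":0,"ty":0.0011,"tz":0,"rx":0,"ry":0,"rz":0},{"tx":0,"ty":0.0011,"tz":0,"rx":0,"ry":0,"rz":0}]' 1 30 >/dev/null; python3 i.py;  python3 -m handwheel '[{"tx":0,"ty":0,"tz":0,"rx":0,"ry":0,"rz":0},{"tx":0,"ty":0,"tz":0,"rx":0,"ry":0,"rz":0},{"tx":0,"ty":0,"tz":0,"rx":0,"ry":0,"rz":0},{"tx":0,"ty":0,"tz":0,"rx":0,"ry":0,"rz":0},{"tx":0,"ty":0,"tz":0,"rx":0,"ry":0,"rz":0},{"tx":0,"ty":0,"tz":0,"rx":0,"ry":0,"rz":0}]' 0.5 30; python3 i.py
```

```text
from rest [-0.4 -0.8 -0.1] [ 0.003 -0.    -0.003] toolF [ 1.   0.1 -2. ] T [-0.62  0.44 -0.13] 6.6 16.95
time: 17.45
tcp_pos: [465.7, 203.9, 106.8]
tool_rot: [-2.257, 1.736, -0.308]
force: [1.1, 0.3, 0.1]
width: 42.7
finger_force: 0.0
from rest [-0.4  0.   0.6] [ 0.001  0.    -0.003] toolF [-0.  -1.1  0.3] T [-0.26  0.92 -0.02] 42.7 17.45
```

```bash
python3 -m handwheel '[{"tx":0,"ty":0,"tz":-0.008,"rx":0,"ry":0,"rz":0},{"tx":0,"ty":0,"tz":-0.022,"rx":0,"ry":0,"rz":0},{"tx":0,"ty":0,"tz":-0.04,"rx":0,"ry":0,"rz":0},{"tx":0,"ty":0,"tz":-0.06,"rx":0,"ry":0,"rz":0},{"tx":0,"ty":0,"tz":-0.08,"rx":0,"ry":0,"rz":0},{"tx":0,"ty":0,"tz":-0.1,"rx":0,"ry":0,"rz":0},{"tx":0,"ty":0,"tz":-0.12,"rx":0,"ry":0,"rz":0},{"tx":0,"ty":0,"tz":-0.12,"rx":0,"ry":0,"rz":0}]' 0.4 >/dev/null; python3 i.py; python3 - <<'E'
from h import *
s=snap('scene','s8');w=snap('wrist','w8');t=snap('top','t8')
cr=lambda d,b,f:cv2.resize(d['image'][b[1]:b[3],b[0]:b[2]],None,fx=f,fy=f,interpolation=2)
a=cr(s,(275,110,370,190),4.2)[:,:399];b=cr(w,(100,80,340,260),1.65)[:,:400];c=cr(s,(155,170,265,240),3.6);e=cr(t,(235,180,350,265),3.4)
im=np.zeros((600,800,3),np.uint8)
for k,(x,y) in zip((a,b,c,e),((0,0),(400,0),(0,340),(400,305))): im[y:y+k.shape[0],x:x+k.shape[1]]=k[:600-y,:800-x]
pts=np.vstack([rk(rack,slot(-70,n,y,120)) for n in(-5.5,2.5) for y in(-52,52)])
for u,v in proj(s,pts): cv2.circle(im,(int((u-275)*4.2),int((v-110)*4.2)),3,(255,0,0),1)
for u,v in proj(w,pts): cv2.circle(im,(int((u-100)*1.65)+400,int((v-80)*1.65)),3,(255,0,0),1)
cv2.imwrite('pics/c8.png',im[:,:,::-1])
E
```

```text
from rest [  -0.7   -2.3 -124.7] [ 0.007 -0.003 -0.002] toolF [ 0.  -0.8  0.3] T [-0.23  0.85  0.01] 51.6 18.1167
```

View pics/c8.png

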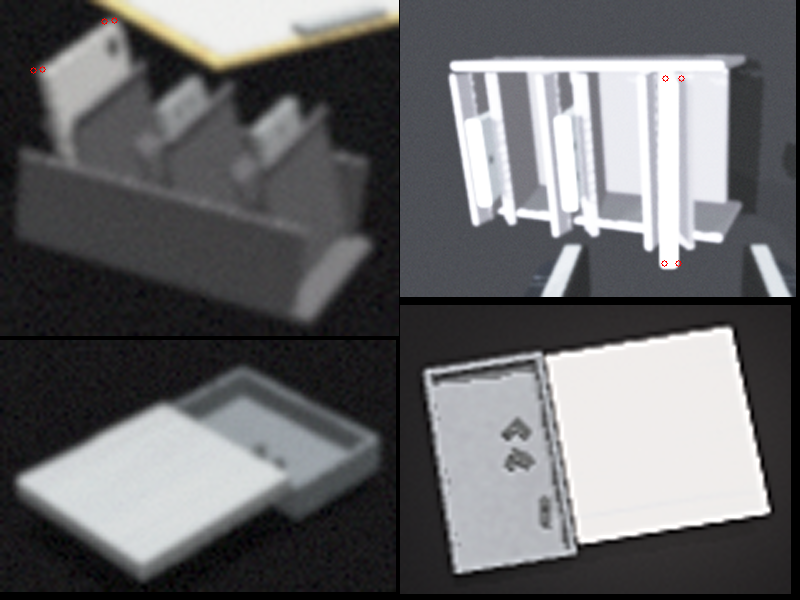

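All three chips are in the trough (top crop (515,430), (518,460), (545,512)). The table is clean, and the scraper is in its slot exactly as in the first picture.

```bash
python3 -c "
from h import *
print(bot.job_done())"
```

```text
the job is handed in; nothing more can be done
None
```

I wiped all three chips into the trough and put the scraper back in its own slot, same end up and fully down; the job is handed in at about 18 s, but no verdict came back.

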